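# Tip the nuts out of a four-bay tray

### The arm

A 6-joint arm with a two-finger parallel gripper is mounted at the origin on a cart in front of the work surface, level with it; the furniture and walls round the work are solid. World frame = base frame: x ahead of the robot, y to its left, z up, the work surface at z = 0. Lengths are in mm, angles in rad, forces in N, time in s.
With the tool pointing down it reaches from about 400 to 925 mm from the base axis. Payload 12.5 kg.
Tool frame: the origin (TCP) lies midway between the tips of the shut fingers; the grasp point (between the pads) lies 19 mm behind it; z points along the fingers, y is the line along which they close (so a half turn about z gives the same grasp; the last joint's range is limited). The gripper opens to 95 mm and grips with 3 to 60 N. Pads are 20 mm wide; open, the fingers measure 119 mm over their backs; the gripper's body (75 mm by 180 mm) begins 59 mm behind the grasp point.
Start: joints at [1.144, 0.491, 1.559, -0, 1.092, -0.106], TCP at [197.062, 593.139, 214.661] pointing down, gripper open.
Joint ranges: [-3.1, 3.1], [-0.84, 2.19], [0.05, 2.79], [-1.13, 4.28], [0.06, 2.93], [-2.69, 2.69]. Speed limits (rad/s): [2.22, 2.22, 2.79, 3.14, 3.14, 3.14].

### API

Orientations are given as [roll, pitch, yaw] about the fixed x, y, z axes, in that order (R = Rz(yaw) Ry(pitch) Rx(roll)).
In Python, from cell import env gives the robot as it stands.
- The arm moves only by the tool arm_command, never from a script. Its argument "targets" is a list of rows, each a list of 5 numbers: the shift along the tool's x, y, z in mm, then the turn about the tool's z in degrees, then the opening, from 0 (shut) to 1 (fully open). In form: [[tx, ty, tz, roll, fingers], ...]. A call has 1 to 5 rows; each row is the pose to reach, as a shift and turn from the pose commanded when the call began, along the tool's axes at that moment; what a row does not reach only later rows make up. A row lasts 1/10 s, in which the tool goes at most 50 mm and 8.59 degrees, less where a joint would pass 70% of its speed; a pose out of reach is approached as far as the arm can. A call with a gripper value outside its range is refused whole. The fingers move at their own pace and stop on an object; the grip force is fixed at half the most. Time passes only in rows, so rows that repeat a pose let the fingers close. It gives the time, the measured TCP pose, the force, the opening and the grip force at its end, in the units of the state.
- env.state(): the state, without advancing time (a new reading comes with each control period).
- env.read_camera(name): name is "side" or "top"; returns a dict with "frame" (420x560x3 uint8, red, green, blue), "vertical_fov" (degrees; the focal length in pixels is half the picture's height over the tangent of half this angle, whatever the lens; pixels are square), "cx", "cy" (the principal point, pixels), "k1" (the pictures are not rectified: a ray, as slopes to the right and down, at radius r is drawn at 1 + k1 r^2 times it, then the intrinsics apply), "world_from_camera" (4x4, takes a point from camera to world coordinates). Camera axes: x right, y down, z forward; pixel columns grow to the right and rows downward; lengths in mm; the calibration is good to about 2 mm. A picture is of the moment at which its call begins. There is no depth.
- env.job_done(): hands the job in; it is judged then, once.
The state is a dict: "t": time; "joints": joint angles; "qvel": joint speeds; "tau": joint torques, N m; "eef_pos": TCP position; "tcp_rot": TCP orientation; "ft_force": force on the tool from outside, world axes, zero at the start; "moment": the same for the moment, N m; "opening": opening from 0.0 (shut) to 1.0 (fully open); "grip_force": force on a finger pad.
Only numpy, scipy, OpenCV 4.12 (cv2) and the standard library are available. Lean on these libraries where they do the work, as an engineer would, in place of code of your own. Each camera call takes 0.05 s, during which the arm holds its last target. There are 200 camera calls.

### The job

Bring the blue four-bay tray by its middle handle to the round steel dish, stand it on the bench with the nut bay's corner at the dish, and let go. Take the rim wire over the opposite corner and lift it, so that the tray tips on the foot under the nut corner and both nuts, and nothing else, slide out into the dish; then let it down onto its four feet and let go. Finally carry the tray by its handle back to where it stood at first and leave it there with its other parts still in it; spill no nut, and do not push the things standing round about.

Things in the scene. Friction and masses are not known exactly. Their poses are not given: they have to be found in the camera images.
- tray: blue steel tray, 0.38 kg (0.75 to 0.95 kg loaded), 180 x 180 mm, corners cut off at 45 degrees, on four legs. Origin: under its centre at foot level; x, y along its sides, z up. Floor 70 mm up, walls 40 mm high. Dividers along x and y make four bays: nuts in the +x +y one, one part in each other. Floor slippery (friction about 0.22): parts slide from 10 to 15 degrees; carry it level and smoothly.
- tray_handle (a point): middle of the tray's handle: a steel bail over the centre with a black grip sleeve 16 mm in diameter and 50 mm long, lying along the tray's x axis; this point is on its axis, 142 mm above the tray's feet. Two 8 mm uprights stand 33 mm either side of it.
- nut_lip (a point): middle of the outer edge of the nut bay's pour lip, 100 mm from the tray's centre on the +x +y diagonal, 70 mm above the feet, on the floor's top. Each cut corner has no wall: a gap 72 mm wide and 35 mm high under the rim wire empties that bay alone. Tipped straight on this corner the bay empties at 35 to 42 degrees; at 39 the lip is 43 mm above the bench, 60 mm farther out than the foot stood.
- nut_foot (a point): lowest point of the rubber foot under the nut corner, 80 mm from the tray's centre on the diagonal; each corner has such a leg, 16 to 22 mm thick. The foot's end is a hemisphere of 8 mm radius, on which the tray rolls over when the corner across from it is lifted. Tipped, the leg leans outward: stand this point 30 to 45 mm clear of the dish's rim, or the leg will press on the rim.
- far_rim (a point): on the axis of the 9 mm round steel rim wire, middle of the straight 76 mm that crosses the gap at the corner diagonally across from the nut bay (-x -y), square to the diagonal, 89 mm from the tray's centre, 110 mm above the feet. Gripped from above with the fingers closing along the diagonal, the wire turns between the fingers as the tray tips.
- dish: round shallow magnetic parts dish of bright steel, held fast to the bench: 152 mm outside diameter at the rim, rim 23 mm high, inner floor about 6 mm above the bench and 110 mm across, flared sides. Origin: centre of its underside.
- nut_a: first nut, bright steel hexagon nut, 30 mm across flats, 34 mm across corners, 16 mm thick, 60 g; lies flat at the start in the tray's nut bay, with the other nut. Origin: centre of its underside.
- nut_b: second nut, bright steel hexagon nut, 30 mm across flats, 34 mm across corners, 16 mm thick, 60 g; lies flat at the start in the tray's nut bay, with the other nut. Origin: centre of its underside.
- bearing: ball bearing, 52 mm diameter, 15 mm thick, lying flat alone in one of the other bays; origin: centre of its underside. It stays in its bay.
- elbow: brass pipe elbow, 46 x 50 x 25 mm, alone in one of the other bays; origin: centre of its underside. It stays in its bay.
- bolt: steel hexagon bolt, 70 mm long, head 27 mm, lying alone in one of the other bays; origin: under its middle. It stays in its bay.
- flange: loose grey pipe flange, 94 mm diameter, 31 mm high, standing beyond the dish; origin: centre of its underside. A bystander, to be left where it is.
- wood_block: loose wooden block, 45 x 90 x 35 mm, lying near the bench's front edge on the right; origin: centre of its underside. A bystander, to be left where it is.

How it is judged (in metres and radians):
On the way, in this order (a step that is already met when the one before it is completed fails the run):
1. the tray stands on its four feet with the nut bay's lip at the dish, released, all its parts still in it (horizontal distance between nut_lip and dish below 0.125 m and angle between tray's own z axis and vertical below 0.05 rad and height (world z) of tray below 0.006 m and contact force between the fingers and tray below 0.1 N and x of nut_a in the frame of tray between -0.088 and 0.088 m and y of nut_a in the frame of tray between -0.088 and 0.088 m and z of each of nut_a, nut_b in the frame of tray above 0.06 m and x of nut_b in the frame of tray between -0.088 and 0.088 m and y of nut_b in the frame of tray between -0.088 and 0.088 m and x of bearing in the frame of tray between -0.085 and 0.085 m and y of bearing in the frame of tray between -0.085 and 0.085 m and z of bearing in the frame of tray between 0.05 and 0.11 m and x of elbow in the frame of tray between -0.085 and 0.085 m and y of elbow in the frame of tray between -0.085 and 0.085 m and z of elbow in the frame of tray between 0.05 and 0.11 m and x of bolt in the frame of tray between -0.085 and 0.085 m and y of bolt in the frame of tray between -0.085 and 0.085 m and z of bolt in the frame of tray between 0.05 and 0.11 m), for 0.2 s.
2. the tray is tipped up on the foot under the nut corner, which stays on the bench, and both nuts are out in the dish (angle between tray's own z axis and vertical above 0.35 rad and height (world z) of nut_foot below 0.025 m and height (world z) of far_rim above 0.15 m and horizontal distance between each of nut_a, nut_b and dish below 0.07 m and height (world z) of each of nut_a, nut_b below 0.04 m), for 0.1 s.
3. the emptied tray stands on its four feet again and is let go, the nuts in the dish (horizontal distance between each of nut_a, nut_b and dish below 0.07 m and height (world z) of each of nut_a, nut_b below 0.04 m and angle between tray's own z axis and vertical below 0.05 rad and height (world z) of tray below 0.006 m and contact force between the fingers and tray below 0.1 N), for 0.1 s.
At the end, for the whole second after the job is handed in: Both nuts lie in the dish (within 70 mm of its centre, below 40 mm height) at rest; the tray stands released and at rest on its four feet (tilt under 0.05 rad, less than 6 mm up), its centre within 50 mm of where it stood at the start, turned any way; bearing, elbow and bolt are still in the tray (all of step 3 and linear speed of each of nut_a, nut_b, tray below 0.03 m/s and distance of tray from where it was at the start of the episode below 0.05 m and x of bearing in the frame of tray between -0.085 and 0.085 m and y of bearing in the frame of tray between -0.085 and 0.085 m and z of bearing in the frame of tray between 0.05 and 0.11 m and x of elbow in the frame of tray between -0.085 and 0.085 m and y of elbow in the frame of tray between -0.085 and 0.085 m and z of elbow in the frame of tray between 0.05 and 0.11 m and x of bolt in the frame of tray between -0.085 and 0.085 m and y of bolt in the frame of tray between -0.085 and 0.085 m and z of bolt in the frame of tray between 0.05 and 0.11 m); the robot touches nothing.
It fails at once if a nut is spilled outside the dish ((height (world z) of nut_a below 0.03 m and horizontal distance between nut_a and dish above 0.085 m) or (height (world z) of nut_b below 0.03 m and horizontal distance between nut_b and dish above 0.085 m)).
It fails at once if bearing, elbow or bolt leaves the tray ((x of bearing in the frame of tray above 0.1 m or y of bearing in the frame of tray above 0.1 m or x of bearing in the frame of tray below -0.1 m or y of bearing in the frame of tray below -0.1 m) or (x of elbow in the frame of tray above 0.1 m or y of elbow in the frame of tray above 0.1 m or x of elbow in the frame of tray below -0.1 m or y of elbow in the frame of tray below -0.1 m) or (x of bolt in the frame of tray above 0.1 m or y of bolt in the frame of tray above 0.1 m or x of bolt in the frame of tray below -0.1 m or y of bolt in the frame of tray below -0.1 m)).
It fails at once if a bystander is pushed or knocked (distance of any of flange, wood_block from where it was at the start of the episode above 0.02 m).
It also fails if it takes over 61 s, if anything falls off the work surface, if the arm or the gripper's body presses on something with over 40 N, if the wrist force passes 120 N, or if a joint passes its speed limit or range.

## Working session

There is one attempt and no reset: what is moved stays moved. The work goes in short steps, Python scripts to look and compute and a tool call to move; the robot and the scene stay as the last step left them, time stands still between calls to the robot, and variables do not carry over. Pictures are saved under pics/ and viewed, at most 10 in all, crops included, and the job is handed in when it is done.

Besides the shell and the picture viewer there is one more tool, called after "Call:" as name([rows], argument=value, ...), one row to a line, values as JSON. arm_command: Moves the arm, as the interface text tells. Its arguments: {"type":"object","properties":{"targets":{"type":"array","items":{"type":"array","items":{"type":"number"}}}},"required":["targets"]}

```bash
mkdir -p pics; ls; cat > h.py <<'E'
import numpy as np, cv2
from cell import env
def cam(name, png=None):
    c=env.read_camera(name)
    if png: cv2.imwrite('pics/'+png, c['frame'][:,:,::-1])
    return c
def f(c): return c['frame'].shape[0]/2/np.tan(np.radians(c['vertical_fov'])/2)
def ray(c,u,v):
    F=f(c); d=np.array([(u-c['cx'])/F,(v-c['cy'])/F]); s=d.copy()
    for _ in range(20): s=d/(1+c['k1']*(s@s))
    T=np.array(c['world_from_camera']); return T[:3,3],T[:3,:3]@np.array([s[0],s[1],1])
def at_z(c,u,v,z):
    o,d=ray(c,u,v); return o+d*(z-o[2])/d[2]
def proj(c,p):
    T=np.array(c['world_from_camera']); q=T[:3,:3].T@(np.array(p,float)-T[:3,3]); s=q[:2]/q[2]
    s=s*(1+c['k1']*(s@s)); return s*f(c)+[c['cx'],c['cy']]
E
python3 - <<'E'
from h import *
for n in('side','top'):
    c=cam(n,n+'0.png'); print(n,f(c),c['k1'],np.round(c['world_from_camera'],3).tolist())
print(env.state())
E
```

```text
pics
side 535.589874238819 -0.2102603083637651 [[0.998, 0.003, -0.058, 593.952], [0.053, -0.464, 0.884, -1140.599], [-0.024, -0.886, -0.463, 727.212], [0.0, 0.0, 0.0, 1.0]]
top 436.83462437209784 -0.015781148835020905 [[0.0, -0.984, 0.176, 346.944], [-1.0, -0.002, -0.011, 52.363], [0.011, -0.176, -0.984, 1130.823], [0.0, 0.0, 0.0, 1.0]]
{'t': 0.1, 'joints': array([ 1.14440906e+00,  4.91453025e-01,  1.55938520e+00,  1.10528939e-05,
        1.09170302e+00, -1.05611355e-01]), 'qvel': array([-0.00071804, -0.00137132, -0.00215899, -0.00168781, -0.00126855,
        0.00068194]), 'tau': array([ 1.92389758e-03, -6.13630342e+01, -2.58608669e+01,  6.93726051e-02,
        4.70219110e-02, -6.71134239e-05]), 'eef_pos': array([196.95778952, 592.92880807, 214.15006144]), 'tcp_rot': array([-3.14065038e+00, -1.09745141e-04,  2.82081159e+00]), 'ft_force': array([0.58449548, 0.98777219, 0.08301783]), 'moment': array([-0.09050528,  0.06125215, -0.01388146]), 'grip_force': 0.0, 'opening': 0.9998783702574853}
```

View pics/top0.png

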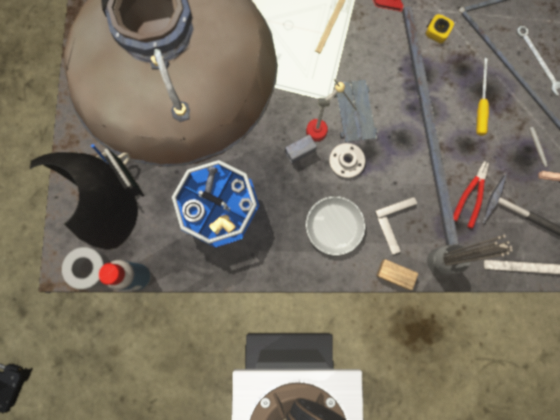

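View pics/side0.png

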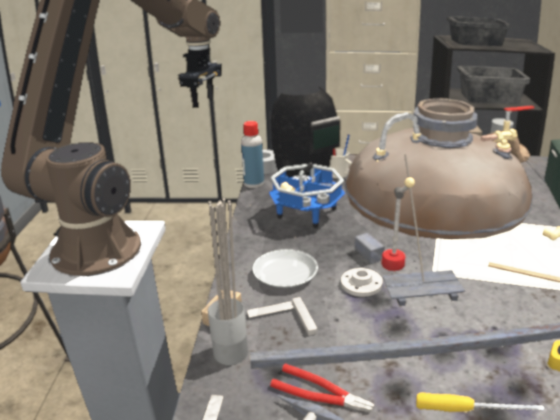

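```bash
python3 - <<'E'
from h import *
c=cam('top'); im=c['frame'][:,:,::-1]
cv2.imwrite('pics/c1.png',cv2.resize(im[140:300,150:430][:, :],None,fx=2.8,fy=2.8,interpolation=cv2.INTER_CUBIC))
d=cam('side'); im=d['frame'][:,:,::-1]
cv2.imwrite('pics/c2.png',cv2.resize(im[150:300,240:400],None,fx=4,fy=4,interpolation=cv2.INTER_CUBIC))
for n,(u,v) in dict(trayc=(214,201)).items(): print(n,at_z(c,u,v,110))
print('dish',at_z(c,335,225,23),at_z(d,286,269,23),'flange',at_z(c,348,161,31),'block',at_z(c,398,275,35))
E
```

```text
trayc [554.09301567 201.35686985 110.        ]
dish [509.70107063 -97.67677837  23.        ] [ 514.84061375 -110.52838915   23.        ] flange [ 677.84060962 -134.34394431   31.        ] block [ 382.17385475 -250.92551606   35.        ]
```

View pics/c1.png

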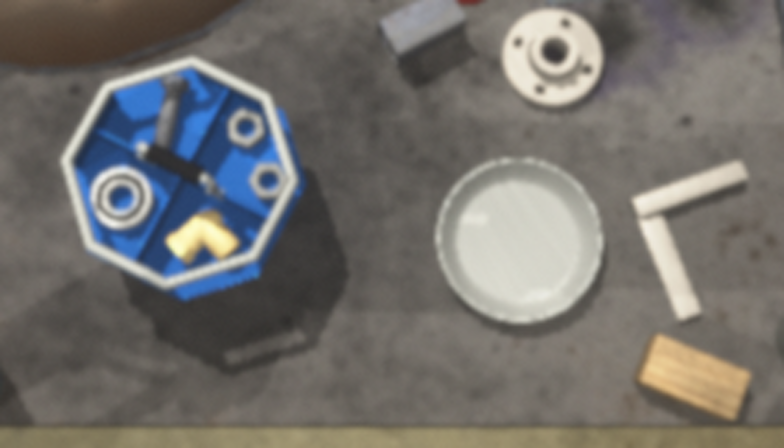

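View pics/c2.png

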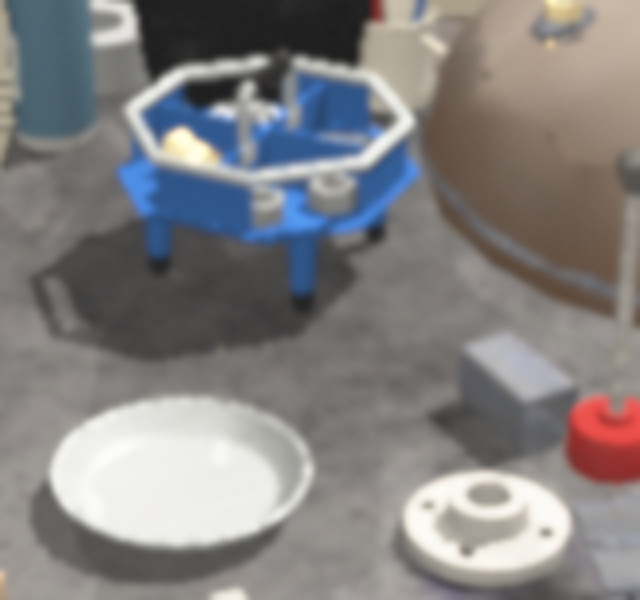

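```bash
cat >> h.py <<'E'
from scipy.optimize import least_squares
def tp(p,q):  # tray point in world
    a=p[2]; return np.array([p[0]+q[0]*np.cos(a)-q[1]*np.sin(a),p[1]+q[0]*np.sin(a)+q[1]*np.cos(a),q[2]])
def fit_tray(obs,p0): # obs: (cam, uv, tray point)
    r=least_squares(lambda p:np.concatenate([(proj(c,tp(p,q))-uv) for c,uv,q in obs]),p0,x_scale=[10,10,.1],loss='soft_l1')
    return r
E
python3 - <<'E'
from h import *
T=cam('top');S=cam('side')
t=np.array([(192,62),(268,97),(298,180),(262,256),(165,287),(88,248),(65,160),(108,85)])/2.8+[150,140]
s=np.array([(150,158),(258,178),(355,160),(412,120),(370,65),(185,70)])/4+[240,150]
A=[(89.8,36.06),(36.06,89.8)];V=[(a*x,b*y,110) for x,y in A for a in(1,-1) for b in(1,-1)]
p0=np.array([550,201,np.radians(-118)])
def match(c,pts): 
    o=[]
    for uv in pts:
        q=min(V,key=lambda q:np.linalg.norm(proj(c,tp(p0,q))-uv)); o.append((c,uv,q))
    return o
for nm,pts in(('T',match(T,t)),('S',match(S,s)),('TS',match(T,t)+match(S,s))):
    r=fit_tray(pts,p0); print(nm,r.x,np.degrees(r.x[2]),'rms px',np.sqrt(np.mean(r.fun**2)))
p=r.x
print('handle in top',T and at_z(T,150+(177/2.8),140+168/2.8,142), at_z(S,240+267/4,150+72/4,142))
h1=at_z(T,150+142/2.8,140+150/2.8,142);h2=at_z(T,150+213/2.8,140+188/2.8,142);print('handle ang',np.degrees(np.arctan2(*(h2-h1)[1::-1])),np.linalg.norm(h2-h1))
for n,uv in dict(nut1=(245,127),nut2=(268,180)).items():
    w=at_z(T,150+uv[0]/2.8,140+uv[1]/2.8,86)-[p[0],p[1],0]; a=p[2]; print(n,w[0]*np.cos(a)+w[1]*np.sin(a),-w[0]*np.sin(a)+w[1]*np.cos(a))
def fd(obs):
    def g(d):
        o=[]
        for c,uv in obs:
            w=at_z(c,*uv,23)[:2]-d[:2]; o.append(np.hypot(*w)-76)
        return o
    return least_squares(g,[510,-100])
dt=[(T,np.array(q)/2.8+[150,140]) for q in[(435,240),(604,240),(519,157),(519,325)]]
ds=[(S,np.array(q)/4+[240,150]) for q in[(49,470),(313,470),(182,396),(175,547)]]
for o in(dt,ds,dt+ds): r=fd(o); print('dish',r.x,r.fun.round(1))
E
```

```text
T [553.99723703 200.60957177  -2.03796239] -116.76664349564211 rms px 1.0542553061887754
S [556.90992525 203.12163102  -2.04242622] -117.02240228872219 rms px 1.3046741050766297
TS [554.70417266 200.9883978   -2.04062345] -116.91911103032807 rms px 1.2708763860292556
handle in top [549.94857598 198.56193463 142.        ] [556.63851949 202.24877579 142.        ]
handle ang -118.19582222939997 67.30927290732801
nut1 27.22243424616662 62.66946081836642
nut2 67.20190407913371 29.957365301299955
dish [507.85700526 -99.09607775] [1.6 1.6 1.8 1.8]
dish [ 512.42553338 -101.78468294] [1.2 1.3 2.6 2.5]
dish [ 510.14819438 -100.4283934 ] [ 2.9  0.3 -0.5  4.1 -1.   3.6  1.1  3.9]
```

Call:
arm_command([
  [0,0,-50,0,1],
  [0,0,-100,0,1],
  [0,0,-150,0,1],
  [-43,-25,-150,8.5,1],
  [-87,-49,-150,17,1],
])

```text
t: 0.8
eef_pos: [264.1, 518.9, 365.9]
tcp_rot: [3.139, -0.0, 2.521]
ft_force: [1.0, -0.5, 0.4]
opening: 0.996
grip_force: 0.0
```

```bash
cat >> h.py <<'E'
from scipy.spatial.transform import Rotation as Ro
def delta(x,y,z,heading): # heading: closing line, deg
    s=env.state(); R=Ro.from_euler('xyz',s['tcp_rot']).as_matrix(); d=R.T@(np.array([x,y,z])-s['eef_pos'])
    h=np.degrees(np.arctan2(R[1,1],R[0,1])); t=(h-heading+180)%360-180
    print('t',round(s['t'],2),'pos',s['eef_pos'].round(1),'head',h.round(1),'j',s['joints'].round(2),'open',round(s['opening'],3),'F',s['ft_force'].round(1),'-> d',d.round(1),'turn',t.round(1))
E
python3 -c "
from h import *
delta(553.5,200.5,250,-27.2)
T=cam('top');S=cam('side')
print(np.round(proj(T,[553,200,142])))
for z in(150,200,250): print(z,at_z(T,110,273,z),at_z(S,251,127,z))"
```

```text
t 0.8 pos [264.1 518.9 365.9] head 54.4 j [ 0.99  0.31  1.44 -0.    1.39  0.04] open 0.996 F [ 1.  -0.5  0.4] -> d [-420.6  -91.1  115.6] turn 81.6
[213. 199.]
150 [382.32157613 421.98735528 150.        ] [366.02288273 522.46435672 150.        ]
200 [380.51812273 403.14476786 200.        ] [385.76684886 378.40437067 200.        ]
250 [378.71466932 384.30218043 250.        ] [405.510815   234.34438461 250.        ]
```

Call:
arm_command([
  [-42,-9,0,8.4,1],
  [-84,-18,0,16.8,1],
  [-126,-27,0,25.2,1],
  [-168,-36,0,33.6,1],
  [-210,-45.5,0,42,1],
])

```text
t: 1.4
eef_pos: [409.7, 359.6, 364.6]
tcp_rot: [3.142, -0.0, 1.786]
ft_force: [0.1, 0.1, 0.7]
opening: 0.999
grip_force: 0.0
```

Call:
arm_command([
  [-37,21,0,8,1],
  [-75,43,20,16,1],
  [-112,64,45,24,1],
  [-150,86,75,32,1],
  [-187,107,100,39.6,1],
])

```text
t: 1.9
eef_pos: [553.5, 202.2, 264.7]
tcp_rot: [-3.141, -0.0, 1.095]
ft_force: [-0.4, 1.0, 0.0]
opening: 1.001
grip_force: 0.0
```

```bash
python3 -c "
from h import *
delta(553.5,200.5,123,-27.2)
T=cam('top');S=cam('side')
a=cv2.resize(T['frame'][140:280,130:300][:,:,::-1],None,fx=4,fy=4,interpolation=cv2.INTER_CUBIC)[:560,:400]
a=cv2.resize(T['frame'][150:260,160:270][:,:,::-1],(400,400),interpolation=cv2.INTER_CUBIC)
b=cv2.resize(S['frame'][130:240,250:360][:,:,::-1],(400,400),interpolation=cv2.INTER_CUBIC)
cv2.imwrite('pics/g1.png',np.hstack([a,b]))"
```

```text
t 1.9 pos [553.5 202.2 264.7] head -27.2 j [0.24 0.39 1.58 0.   1.16 0.71] open 1.001 F [-0.4  1.   0. ] -> d [ -1.5   0.8 141.7] turn -0.0
```

View pics/g1.png

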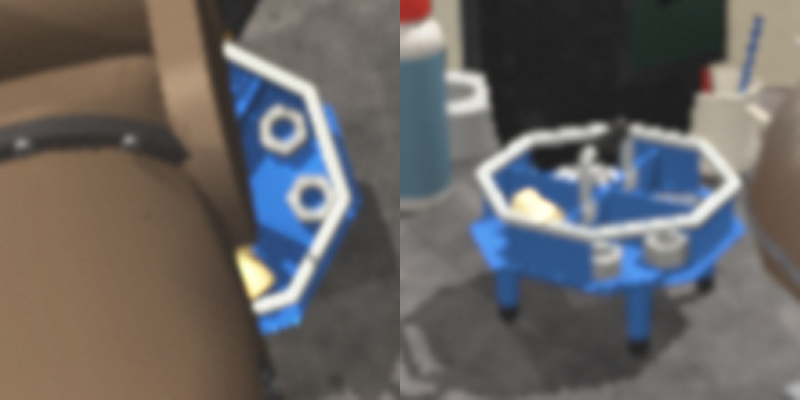

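The tray is untouched (nuts at crop (283,130) and (312,198) by the pour gap); the arm hides the handle from the top camera, so I descend on the fitted position.

Call:
arm_command([
  [-1.5,0.8,40,0,1],
  [-1.5,0.8,80,0,1],
  [-1.5,0.8,115,0,1],
  [-1.5,0.8,132,0,1],
  [-1.5,0.8,141.7,0,1],
])

```text
t: 2.5
eef_pos: [552.2, 202.1, 122.8]
tcp_rot: [-3.14, 0.001, 1.102]
ft_force: [0.2, 0.1, 1.0]
opening: 1.005
grip_force: 0.0
```

```bash
python3 -c "
from h import *
S=cam('side')
delta(553.5,200.5,123,-27.2)
cv2.imwrite('pics/g2.png',cv2.resize(S['frame'][90:240,240:390][:,:,::-1],(600,600),interpolation=cv2.INTER_CUBIC))"
```

```text
t 2.55 pos [552.1 201.9 122.2] head -26.9 j [0.24 0.55 1.75 0.   0.85 0.71] open 1.0 F [ 0.3 -0.8 -1.1] -> d [-0.6  1.9 -0.8] turn 0.3
```

View pics/g2.png

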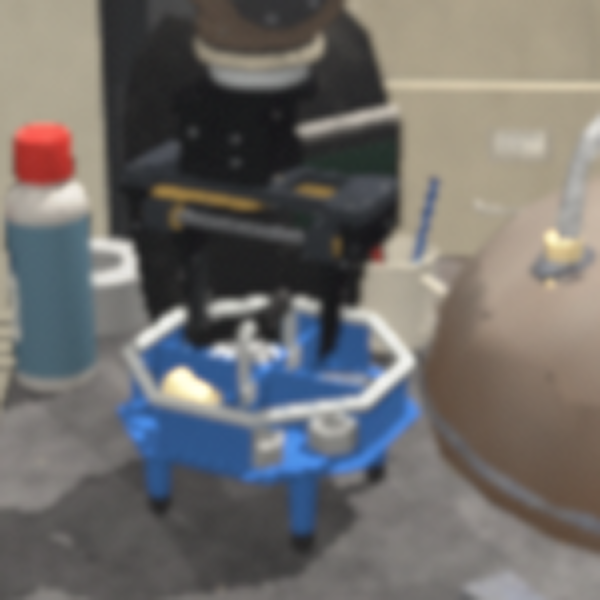

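Fingers (crop (200,320) and (330,330)) straddle the handle between its uprights ((248,365), (290,330)). Close, then a test lift.

Call:
arm_command([
  [0,0,0,0,0.5],
  [0,0,0,0,0.3],
  [0,0,0,0,0],
  [0,0,0,0,0],
  [0,0,0,0,0],
])

```text
t: 3.05
eef_pos: [553.0, 201.4, 124.7]
tcp_rot: [3.141, -0.001, 1.1]
ft_force: [-0.0, -0.4, 0.3]
opening: 0.634
grip_force: 0.0
```

Call:
arm_command([
  [0,0,0,0,0],
  [0,0,0,0,0],
  [0,0,0,0,0],
  [0,0,0,0,0],
  [0,0,0,0,0],
])

```text
t: 3.55
eef_pos: [552.8, 201.4, 124.2]
tcp_rot: [3.142, -0.0, 1.1]
ft_force: [4.1, -2.9, -1.1]
opening: 0.214
grip_force: 2.7
```

Call:
arm_command([
  [0,0,-2,0,0],
  [0,0,-5,0,0],
  [0,0,-9,0,0],
  [0,0,-13,0,0],
  [0,0,-16,0,0],
])

```text
t: 4.05
eef_pos: [552.7, 201.4, 140.5]
tcp_rot: [-3.141, 0.0, 1.1]
ft_force: [-0.2, -0.9, -8.3]
opening: 0.163
grip_force: 30.0
```

```bash
python3 -c "
from h import *
S=cam('side');T=cam('top')
delta(553.5,200.5,123,-27.2)
a=cv2.resize(T['frame'][150:260,160:270][:,:,::-1],(400,400),interpolation=cv2.INTER_CUBIC)
b=cv2.resize(S['frame'][130:240,250:360][:,:,::-1],(400,400),interpolation=cv2.INTER_CUBIC)
cv2.imwrite('pics/g3.png',np.hstack([a,b]))"
```

```text
t 4.15 pos [552.9 201.5 140.7] head -27.0 j [0.24 0.52 1.73 0.   0.89 0.71] open 0.157 F [-1.  -0.  -9.4] -> d [-0.6  0.9 17.7] turn 0.2
```

View pics/g3.png

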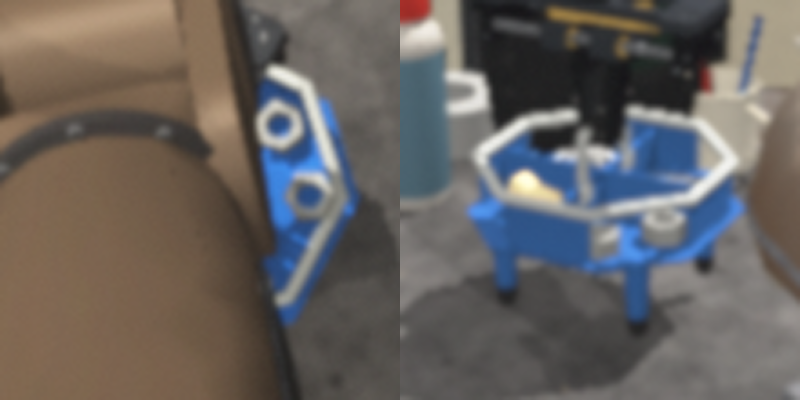

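Gripped (opening 15 mm) and lifted level with about 9 N; nuts still at crop (280,125) and (308,195). Carry with a soft ramp.

Call:
arm_command([
  [-4,0.6,-3,0.7,0],
  [-12,1.8,-7,2,0],
  [-24,3.6,-11,4,0],
  [-38,5.8,-14,6.5,0],
  [-52,7.9,-14,9,0],
])

```text
t: 4.65
eef_pos: [535.9, 150.1, 154.8]
tcp_rot: [3.141, -0.001, 0.939]
ft_force: [0.9, 0.3, -8.2]
opening: 0.157
grip_force: 30.0
```

Call:
arm_command([
  [-13.3,4.2,0,2.3,0],
  [-26.7,8.5,0,4.7,0],
  [-39,12.4,0,7,0],
  [-49.3,15.7,0,9,0],
  [-56.6,18,0,10.3,0],
])

```text
t: 5.15
eef_pos: [517.3, 94.1, 154.2]
tcp_rot: [-3.141, 0.0, 0.76]
ft_force: [1.0, 0.5, -8.9]
opening: 0.163
grip_force: 30.0
```

```bash
python3 -c "
from h import *
T=cam('top');S=cam('side')
delta(516.2,90.9,124.2,-47)
a=cv2.resize(T['frame'][140:280,190:390][:,:,::-1],None,fx=2.5,fy=2.5,interpolation=cv2.INTER_CUBIC)
b=cv2.resize(S['frame'][150:290,210:330][:,:,::-1],None,fx=2.5,fy=2.5,interpolation=cv2.INTER_CUBIC)
cv2.imwrite('pics/g4.png',np.hstack([a,b]))"
```

```text
t 5.25 pos [517.3  94.2 154.2] head -46.4 j [ 0.05  0.43  1.87 -0.    0.85  0.86] open 0.158 F [-0.2 -0.4 -7.6] -> d [-3.1  1.6 30. ] turn 0.6
```

View pics/g4.png

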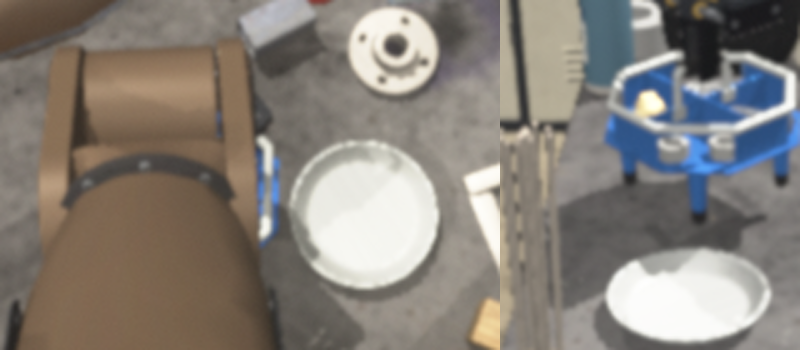

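The tray hangs level with both nuts at the gap (side crop (672,150), (722,148)), gap facing the dish. Lower.

Call:
arm_command([
  [-1,0.5,4,0.3,0],
  [-2,1,10,0.6,0],
  [-3.1,1.6,16,0.6,0],
  [-3.1,1.6,21,0.6,0],
  [-3.1,1.6,25,0.6,0],
])

```text
t: 5.75
eef_pos: [516.3, 92.0, 128.5]
tcp_rot: [-3.141, 0.0, 0.753]
ft_force: [-0.2, 1.1, -9.3]
opening: 0.162
grip_force: 30.0
```

Call:
arm_command([
  [0,0,1.5,0,0],
  [0,0,3,0,0],
  [0,0,4,0,0],
  [0,0,4,0,0],
])

```text
t: 6.15
eef_pos: [516.6, 91.8, 125.3]
tcp_rot: [3.141, -0.0, 0.753]
ft_force: [-0.1, 0.3, -9.2]
opening: 0.163
grip_force: 30.0
```

```bash
python3 -c "
from h import *
delta(516.2,90.9,124.2,-47)"
```

```text
t 6.15 pos [516.6  91.8 125.3] head -46.9 j [0.05 0.47 1.9  0.   0.77 0.87] open 0.163 F [-0.1  0.3 -9.2] -> d [-0.9  0.4  1.1] turn 0.1
```

Still carrying full weight; lower in small steps.

Call:
arm_command([
  [0,0,0.7,0,0],
  [0,0,1.4,0,0],
  [0,0,1.4,0,0],
])

```text
t: 6.45
eef_pos: [517.3, 91.6, 124.6]
tcp_rot: [3.14, -0.002, 0.753]
ft_force: [1.7, -3.7, 2.4]
opening: 0.161
grip_force: 30.0
```

Call:
arm_command([
  [0,0,0.7,0,0],
  [0,0,1.2,0,0],
  [0,0,1.2,0,0],
])

```text
t: 6.75
eef_pos: [517.8, 91.3, 124.2]
tcp_rot: [3.139, -0.003, 0.753]
ft_force: [1.1, -7.1, 13.1]
opening: 0.159
grip_force: 30.0
```

Call:
arm_command([
  [0,0,-1.2,0,0],
  [0,0,-1.2,0,0.3],
  [0,0,-1.2,0,0.6],
  [0,0,-1.2,0,0.8],
  [0,0,-1.2,0,0.8],
])

```text
t: 7.25
eef_pos: [516.3, 92.0, 123.7]
tcp_rot: [-3.141, 0.0, 0.753]
ft_force: [-0.1, -0.2, 0.2]
opening: 0.438
grip_force: 0.0
```

Call:
arm_command([
  [0,0,-1.2,0,0.8],
  [0,0,-5,0,0.8],
  [0,0,-20,0,0.8],
  [0,0,-50,0,0.8],
  [0,0,-90,0,0.8],
])

```text
t: 7.75
eef_pos: [515.7, 91.8, 214.0]
tcp_rot: [-3.14, 0.002, 0.753]
ft_force: [0.5, -0.7, -0.2]
opening: 0.794
grip_force: 0.0
```

```bash
python3 -c "
from h import *
delta(519,180,200,-92)"
```

```text
t 7.75 pos [515.7  91.8 214. ] head -46.9 j [0.05 0.35 1.8  0.   0.99 0.87] open 0.794 F [ 0.5 -0.7 -0.2] -> d [ 62.7 -62.1  14. ] turn 45.1
```

Call:
arm_command([
  [20,-38,0,8.5,0.6],
  [40,-76,0,17,0.6],
  [61,-114,0,25.5,0.6],
  [81,-152,0,34,0.6],
  [101.5,-190,0,42,0.6],
])

```text
t: 8.25
eef_pos: [460.9, 298.4, 214.3]
tcp_rot: [-3.141, -0.0, 0.048]
ft_force: [0.5, -0.6, 0.4]
opening: 0.603
grip_force: 0.0
```

```bash
python3 -c "
from h import *
T=cam('top');S=cam('side')
delta(519,180,200,-92)
a=cv2.resize(T['frame'][150:280,190:380][:,:,::-1],None,fx=2.5,fy=2.5,interpolation=cv2.INTER_CUBIC)
b=cv2.resize(S['frame'][165:295,215:325][:,:,::-1],None,fx=2.5,fy=2.5,interpolation=cv2.INTER_CUBIC)
cv2.imwrite('pics/g5.png',np.hstack([a,b]))"
```

```text
t 8.35 pos [460.1 300.6 214.1] head -87.1 j [0.46 0.38 1.75 0.   1.01 1.98] open 0.601 F [ 0.2 -1.   0.6] -> d [ 52.6 123.5  14. ] turn 4.9
```

View pics/g5.png

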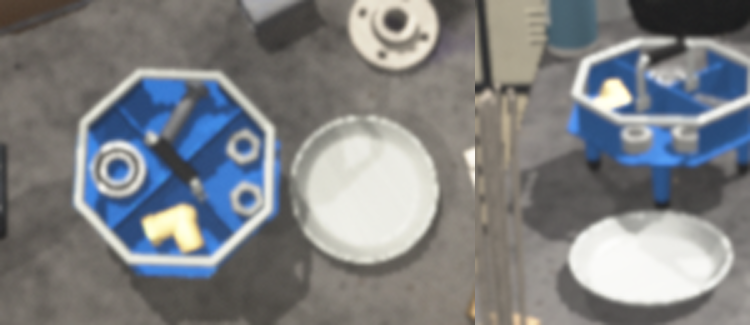

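```bash
python3 - <<'E'
from h import *
T=cam('top');S=cam('side')
t=np.array([(140,73),(218,75),(272,125),(272,210),(213,264),(132,260),(79,205),(83,124)])/2.5+[190,150]
s=(np.array([(575,70),(600,112),(700,121)])-[475,0])/2.5+[215,165]
V=[(a*x,b*y,110) for x,y in [(89.8,36.06),(36.06,89.8)] for a in(1,-1) for b in(1,-1)]
p0=np.array([516.5,91.5,np.radians(-137)])
def match(c,pts): return [(c,uv,min(V,key=lambda q:np.linalg.norm(proj(c,tp(p0,q))-uv))) for uv in pts]
foot=[(S,(np.array([661,205])-[475,0])/2.5+[215,165],(56.6,56.6,0))]
for nm,o in(('T',match(T,t)),('S',match(S,s)+foot),('TS',match(T,t)+match(S,s)+foot)):
    r=fit_tray(o,p0); print(nm,r.x[:2],np.degrees(r.x[2]),np.sqrt(np.mean(r.fun**2)))
dt=[(T,np.array(q)/2.5+[190,150]) for q in[(292,190),(438,190),(365,116),(365,263)]]
ds=[(S,(np.array(q)-[475,0])/2.5+[215,165]) for q in[(569,257),(733,257),(651,213),(648,305)]]
D=[]
for o in(dt,ds,dt+ds):
    d=least_squares(lambda d:[np.hypot(*(at_z(c,*uv,23)[:2]-d))-76 for c,uv in o],[510,-100]); print('dish',d.x); D.append(d.x)
p=r.x
for d in D: print('foot-dish',np.linalg.norm(tp(p,(56.6,56.6,0))[:2]-d)-76,'head to dish',np.degrees(np.arctan2(*(d-p[:2])[::-1])),'diag',np.degrees(p[2])+45)
fr=tp(p,(-62.9,-62.9,110)); print('far rim',fr); delta(fr[0],fr[1],91,np.degrees(p[2])+45)
E
```

```text
T [516.80549492  90.53600428] -136.31309529642843 0.6725464798951506
S [511.309412    96.80274363] -132.3348615978353 3.1312567420068884
TS [516.55200862  90.67701318] -136.16283624965774 1.9877026936985427
dish [ 508.55424689 -100.27680773]
dish [ 512.92379505 -104.96219971]
dish [ 510.7567622  -102.62771297]
foot-dish 35.108760207935944 head to dish -92.39833026098779 diag -91.16283624965774
foot-dish 39.62857365321997 head to dish -91.0624531468966 diag -91.16283624965774
foot-dish 37.35348171843795 head to dish -91.7172044490709 diag -91.16283624965774
far rim [518.35723536 179.6127268  110.        ]
t 8.45 pos [461.2 297.4 213.9] head -86.7 j [ 0.45  0.38  1.75 -0.    1.01  1.97] open 0.601 F [-0.1 -0.3 -0.9] -> d [ 50.2 120.9 122.9] turn 4.5
```

Call:
arm_command([
  [14,33,0,2,0.6],
  [28,66,0,4,0.6],
  [41,97,20,4.8,0.6],
  [49,116,45,4.8,0.6],
  [51.6,122.2,64,4.8,0.6],
])

```text
t: 8.95
eef_pos: [520.5, 174.2, 148.9]
tcp_rot: [3.141, 0.0, -0.031]
ft_force: [0.6, 0.2, -0.6]
opening: 0.6
grip_force: 0.0
```

Call:
arm_command([
  [0,0,0,0,0.6],
  [0,0,0,0,0.6],
  [0,0,0,0,0.6],
])

```text
t: 9.25
eef_pos: [520.1, 177.7, 151.0]
tcp_rot: [-3.141, -0.002, -0.029]
ft_force: [-0.1, 0.7, 0.7]
opening: 0.599
grip_force: 0.0
```

```bash
python3 -c "
from h import *
delta(518.4,179.8,93,-91.7);cam('side')
delta(518.4,179.8,93,-91.7)"
```

```text
t 9.25 pos [520.1 177.7 151. ] head -91.7 j [0.21 0.46 1.82 0.   0.86 1.81] open 0.599 F [-0.1  0.7  0.7] -> d [-1.9 -2.  58. ] turn 0.0
t 9.3 pos [520.  177.9 151. ] head -91.6 j [0.21 0.46 1.82 0.   0.86 1.81] open 0.6 F [-0.5 -0.1 -0.2] -> d [-1.8 -1.8 58. ] turn 0.1
```

Call:
arm_command([
  [-1.8,-1.9,15,0,0.6],
  [-1.8,-1.9,35,0,0.6],
  [-1.8,-1.9,50,0,0.6],
  [-1.8,-1.9,58,0,0.6],
  [-1.8,-1.9,58,0,0.6],
])

```text
t: 9.8
eef_pos: [517.8, 179.9, 91.6]
tcp_rot: [3.142, 0.001, -0.029]
ft_force: [0.4, 0.0, -0.1]
opening: 0.6
grip_force: 0.0
```

Call:
arm_command([
  [0,0,0,0,0.4],
  [0,0,0,0,0.3],
  [0,0,0,0,0.2],
  [0,0,0,0,0.1],
  [0,0,0,0,0],
])

```text
t: 10.3
eef_pos: [518.1, 179.6, 92.1]
tcp_rot: [-3.141, -0.0, -0.03]
ft_force: [-0.2, 0.5, -0.2]
opening: 0.235
grip_force: 0.0
```

Call:
arm_command([
  [0,0,0,0,0],
  [0,0,0,0,0],
  [0,0,0,0,0],
  [0,0,0,0,0],
  [0,0,0,0,0],
])

```text
t: 10.8
eef_pos: [518.1, 179.6, 91.9]
tcp_rot: [-3.141, -0.0, -0.03]
ft_force: [0.7, 0.9, 1.0]
opening: 0.086
grip_force: 30.0
```

```bash
python3 - <<'E'
from h import *
delta(518.4,179.8,93,-91.7)
for d in np.arange(0,44,3):
    a=np.radians(d); print(d,'fwd',round(169-(169*np.cos(a)-102*np.sin(a)-8*a),1),'up',round(8+169*np.sin(a)+102*np.cos(a)-110,1))
E
```

```text
t 10.8 pos [518.1 179.6  91.9] head -91.7 j [0.21 0.54 1.87 0.   0.73 1.81] open 0.086 F [0.7 0.9 1. ] -> d [ 0.3 -0.2 -1.1] turn 0.0
0 fwd 0.0 up 0.0
3 fwd 6.0 up 8.7
6 fwd 12.4 up 17.1
9 fwd 19.3 up 25.2
12 fwd 26.6 up 32.9
15 fwd 34.3 up 40.3
18 fwd 42.3 up 47.2
21 fwd 50.7 up 53.8
24 fwd 59.4 up 59.9
27 fwd 68.5 up 65.6
30 fwd 77.8 up 70.8
33 fwd 87.4 up 75.6
36 fwd 97.3 up 79.9
39 fwd 107.3 up 83.6
42 fwd 117.5 up 86.9
```

Call:
arm_command([
  [0,3,-4.4,0,0],
  [0,8.1,-11.5,0,0],
  [0,13.5,-18.5,0,0],
  [0,19.3,-25.2,0,0],
  [0,29.1,-35.4,0,0],
])

```text
t: 11.3
eef_pos: [517.0, 150.1, 127.9]
tcp_rot: [-3.141, 0.0, -0.029]
ft_force: [1.5, 2.1, -4.1]
opening: 0.086
grip_force: 30.0
```

Call:
arm_command([
  [0,13.2,-11.8,0,0],
  [0,27.4,-22.5,0,0],
  [0,42.5,-32,0,0],
  [0,58.3,-40.2,0,0],
  [0,71.5,-45.8,0,0],
])

```text
t: 11.8
eef_pos: [515.0, 77.3, 174.2]
tcp_rot: [3.141, -0.001, -0.03]
ft_force: [-0.2, 0.8, -2.0]
opening: 0.087
grip_force: 30.0
```

Call:
arm_command([
  [0,6,-2.2,0,0],
  [0,9,-3.2,0,0],
  [0,10,-3.5,0,0],
  [0,10,-3.5,0,0],
  [0,10,-3.5,0,0],
])

```text
t: 12.3
eef_pos: [514.5, 69.3, 176.0]
tcp_rot: [3.142, 0.001, -0.029]
ft_force: [0.4, -1.2, -5.5]
opening: 0.087
grip_force: 30.0
```

```bash
python3 -c "
from h import *
T=cam('top');S=cam('side')
delta(519,180,200,-92)
a=cv2.resize(T['frame'][150:280,200:380][:,:,::-1],None,fx=2.5,fy=2.5,interpolation=cv2.INTER_CUBIC)
b=cv2.resize(S['frame'][150:280,215:345][:,:,::-1],None,fx=2.5,fy=2.5,interpolation=cv2.INTER_CUBIC)
cv2.imwrite('pics/g6.png',np.hstack([a,b]))"
```

```text
t 12.4 pos [514.6  69.3 176.1] head -91.7 j [0.01 0.39 1.86 0.   0.89 1.61] open 0.084 F [-0.2 -1.8 -6.4] -> d [   1.2 -110.8  -23.9] turn 0.3
```

View pics/g6.png

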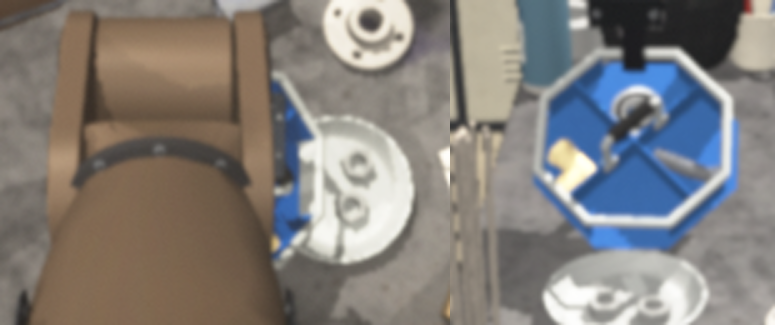

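Both nuts lie in the dish (top crop (358,167) and (353,208)); bearing, elbow and bolt remain in their bays. Lower back along the same arc.

Call:
arm_command([
  [0,-10,3.5,0,0],
  [0,-23.2,9.1,0,0],
  [0,-39,17.3,0,0],
  [0,-54.1,26.8,0,0],
  [0,-68.3,37.5,0,0],
])

```text
t: 12.9
eef_pos: [516.8, 139.0, 138.4]
tcp_rot: [-3.141, -0.001, -0.029]
ft_force: [0.6, -0.8, -1.6]
opening: 0.085
grip_force: 30.0
```

Call:
arm_command([
  [0,-10.6,9.3,0,0],
  [0,-20.6,19.4,0,0],
  [0,-29.9,30.1,0,0],
  [0,-36.3,38.5,0,0],
  [0,-40.3,44.3,0,0],
])

```text
t: 13.4
eef_pos: [517.8, 178.1, 93.8]
tcp_rot: [-3.142, 0.001, -0.029]
ft_force: [-1.4, 0.9, 8.2]
opening: 0.088
grip_force: 30.0
```

Call:
arm_command([
  [0,-1,1.5,0,0],
  [0,-2,2.9,0,0],
  [0,-2,2.9,0,0],
  [0,-2,2.9,0,0],
])

```text
t: 13.8
eef_pos: [518.6, 179.3, 93.1]
tcp_rot: [-3.141, -0.002, -0.03]
ft_force: [-3.2, -1.7, 14.4]
opening: 0.082
grip_force: 30.0
```

Call:
arm_command([
  [0,0,-1,0,0],
  [0,0,-1,0,0.2],
  [0,0,-1,0,0.5],
  [0,0,-1,0,0.5],
  [0,0,-1,0,0.5],
])

```text
t: 14.3
eef_pos: [518.0, 179.6, 92.6]
tcp_rot: [-3.142, 0.0, -0.03]
ft_force: [0.0, 0.9, -0.3]
opening: 0.363
grip_force: 0.0
```

Call:
arm_command([
  [0,0,-1,0,0.5],
  [0,0,-5,0,0.5],
  [0,0,-20,0,0.5],
  [0,0,-50,0,0.5],
  [0,0,-95,0,0.5],
])

```text
t: 14.8
eef_pos: [517.1, 179.4, 187.5]
tcp_rot: [3.141, 0.004, -0.03]
ft_force: [0.2, -0.2, -0.6]
opening: 0.5
grip_force: 0.0
```

Call:
arm_command([
  [-10,-30,0,0,1],
  [-20,-60,0,0,1],
  [-40,-90,0,0,1],
  [-50,-110,0,0,1],
  [-58,-120,0,0,1],
])

```text
t: 15.3
eef_pos: [462.8, 302.7, 188.1]
tcp_rot: [-3.141, -0.0, -0.028]
ft_force: [-0.7, 0.3, 0.4]
opening: 0.864
grip_force: 0.0
```

```bash
cat > loc.py <<'E'
from h import *
# fit the white rim octagon in the top view near the expected pose (no picture viewed)
T=cam('top'); im=T['frame'].astype(int); 
mn,mx=im.min(2),im.max(2); blue=(im[:,:,2]>im[:,:,0]+40); 
near=cv2.dilate(blue.astype(np.uint8),np.ones((9,9)))>0
white=((mn>135)&(mx-mn<45)&near).astype(np.uint8)
def fitp(p0):
    V=[np.array([x,y,114.]) for x,y in[(89.8,36.06),(36.06,89.8),(-36.06,89.8),(-89.8,36.06),(-89.8,-36.06),(-36.06,-89.8),(36.06,-89.8),(89.8,-36.06)]]
    pts=[V[i]+(V[(i+1)%8]-V[i])*k for i in range(8) for k in np.arange(0,1,.1)]
    m=white.copy(); u0,v0=proj(T,[p0[0],p0[1],110]).astype(int); r=np.zeros_like(m); r[v0-60:v0+60,u0-60:u0+60]=1; m*=r
    D=cv2.GaussianBlur(cv2.distanceTransform(1-m,cv2.DIST_L2,5),(0,0),1)
    def g(p):
        uv=np.array([proj(T,tp(p,q)) for q in pts],np.float32)
        return cv2.remap(D,uv[:,0].copy(),uv[:,1].copy(),cv2.INTER_LINEAR).ravel()
    r=least_squares(g,p0,x_scale=[5,5,.05],diff_step=1e-3,loss='soft_l1'); print('tray',r.x[:2].round(1),np.degrees(r.x[2]).round(1),'resid px',np.mean(g(r.x)).round(2),'n',m.sum())
    return r.x
E
python3 - <<'E'
from loc import *
fitp(np.array([516.5,91,np.radians(-136.7)]))
# nuts in dish: dark hole blobs check
delta(516.5,91,214,-46.9)
E
```

```text
tray [517.4  90.8] -136.1 resid px 0.11 n 1342
t 15.35 pos [462.1 303.1 188.1] head -91.6 j [0.46 0.42 1.77 0.   0.95 2.06] open 0.907 F [-1.1  0.8  0.4] -> d [ 60.3 210.5 -26. ] turn -44.7
```

Call:
arm_command([
  [12,42,0,-8.4,1],
  [24,84,0,-16.8,1],
  [36,126,0,-25.2,1],
  [48,168,0,-33.6,1],
  [60.3,210.5,0,-42,1],
])

```text
t: 15.85
eef_pos: [517.0, 90.8, 188.1]
tcp_rot: [3.141, -0.0, 0.671]
ft_force: [0.2, -0.2, 0.5]
opening: 0.995
grip_force: 0.0
```

Call:
arm_command([
  [0,0,0,-2.9,1],
  [0,0,0,-2.9,1],
  [0,0,0,-2.9,1],
])

```text
t: 16.15
eef_pos: [516.7, 93.0, 187.9]
tcp_rot: [-3.142, -0.0, 0.714]
ft_force: [0.1, 0.2, -0.2]
opening: 1.002
grip_force: 0.0
```

```bash
python3 -c "
from h import *
delta(516.7,91.2,124.2,-46.6)"
```

```text
t 16.15 pos [516.7  93.  187.9] head -49.1 j [0.05 0.38 1.83 0.   0.93 0.91] open 1.002 F [ 0.1  0.2 -0.2] -> d [-1.2  1.4 63.7] turn -2.5
```

Call:
arm_command([
  [-1.2,1.4,15,-2.5,1],
  [-1.2,1.4,35,-2.5,1],
  [-1.2,1.4,52,-2.5,1],
  [-1.2,1.4,63.7,-2.5,1],
  [-1.2,1.4,63.7,-2.5,1],
])

```text
t: 16.65
eef_pos: [516.1, 92.0, 123.0]
tcp_rot: [-3.14, 0.002, 0.76]
ft_force: [-0.8, 0.9, 0.0]
opening: 0.996
grip_force: 0.0
```

Call:
arm_command([
  [0,0,0,0,0.5],
  [0,0,0,0,0.3],
  [0,0,0,0,0],
  [0,0,0,0,0],
  [0,0,0,0,0],
])

```text
t: 17.15
eef_pos: [516.9, 91.4, 124.4]
tcp_rot: [3.141, -0.001, 0.76]
ft_force: [0.1, -0.2, 0.3]
opening: 0.634
grip_force: 0.0
```

Call:
arm_command([
  [0,0,0,0,0],
  [0,0,0,0,0],
  [0,0,0,0,0],
  [0,0,0,0,0],
  [0,0,0,0,0],
])

```text
t: 17.65
eef_pos: [516.8, 91.5, 124.1]
tcp_rot: [-3.142, -0.0, 0.76]
ft_force: [-0.0, 0.2, 0.1]
opening: 0.213
grip_force: 0.1
```

Call:
arm_command([
  [0,0,0,0,0],
  [0,0,0,0,0],
  [0,0,-2,0,0],
  [0,0,-5,0,0],
  [0,0,-9,0,0],
])

```text
t: 18.15
eef_pos: [516.1, 91.5, 132.8]
tcp_rot: [-3.14, 0.001, 0.76]
ft_force: [0.5, -0.5, -7.5]
opening: 0.158
grip_force: 30.0
```

```bash
python3 -c "
from h import *
delta(552.9,201.5,155,-27)"
```

```text
t 18.15 pos [516.1  91.5 132.8] head -46.4 j [0.05 0.46 1.89 0.   0.79 0.86] open 0.158 F [ 0.5 -0.5 -7.5] -> d [102.4 -54.4 -22.3] turn -19.4
```

Call:
arm_command([
  [3.5,-1.9,-3,0,0],
  [10.6,-5.6,-7,0,0],
  [21.2,-11.3,-11,0,0],
  [33.5,-17.8,-14,0,0],
  [45.9,-24.4,-16,0,0],
])

```text
t: 18.65
eef_pos: [533.7, 142.3, 149.5]
tcp_rot: [3.141, -0.001, 0.761]
ft_force: [0.1, -0.6, -7.6]
opening: 0.158
grip_force: 30.0
```

Call:
arm_command([
  [12.4,-6.6,0,0,0],
  [24.7,-13.1,0,0,0],
  [36.2,-19.2,0,0,0],
  [45.9,-24.4,0,0,0],
  [52.5,-28,0,0,0],
])

```text
t: 19.15
eef_pos: [552.2, 198.3, 148.9]
tcp_rot: [-3.141, 0.0, 0.761]
ft_force: [-0.4, 0.9, -7.2]
opening: 0.163
grip_force: 30.0
```

Call:
arm_command([
  [3,-1.5,3,0,0],
  [4,-2,8,0,0],
  [4,-2,13,0,0],
  [4,-2,17,0,0],
  [4,-2,20,0,0],
])

```text
t: 19.65
eef_pos: [553.3, 201.1, 128.6]
tcp_rot: [-3.141, 0.001, 0.76]
ft_force: [0.1, -0.1, -8.1]
opening: 0.162
grip_force: 30.0
```

```bash
python3 -c "
from h import *
delta(552.9,201.5,124.2,-47)"
```

```text
t 19.65 pos [553.3 201.1 128.6] head -46.5 j [0.24 0.54 1.74 0.   0.86 1.05] open 0.162 F [ 0.1 -0.1 -8.1] -> d [ 0.  -0.6  4.4] turn 0.5
```

Call:
arm_command([
  [0,0,1.5,0,0],
  [0,0,3,0,0],
  [0,0,3.6,0,0],
  [0,0,3.6,0,0],
])

```text
t: 20.05
eef_pos: [553.5, 201.4, 125.6]
tcp_rot: [3.142, -0.0, 0.76]
ft_force: [0.4, 0.4, -6.6]
opening: 0.165
grip_force: 30.0
```

Call:
arm_command([
  [0,0,0.6,0,0],
  [0,0,1,0,0],
  [0,0,1,0,0],
])

```text
t: 20.35
eef_pos: [553.5, 201.5, 124.6]
tcp_rot: [3.142, -0.0, 0.76]
ft_force: [0.5, 1.1, -7.4]
opening: 0.158
grip_force: 30.0
```

Call:
arm_command([
  [0,0,0.7,0,0],
  [0,0,1.2,0,0],
  [0,0,1.2,0,0],
])

```text
t: 20.65
eef_pos: [554.1, 201.3, 124.0]
tcp_rot: [3.141, -0.001, 0.76]
ft_force: [1.4, -3.3, 0.6]
opening: 0.161
grip_force: 30.0
```

Call:
arm_command([
  [0,0,0.4,0,0],
  [0,0,0.4,0,0],
  [0,0,0.4,0,0],
])

```text
t: 20.95
eef_pos: [554.3, 201.3, 123.8]
tcp_rot: [3.14, -0.002, 0.76]
ft_force: [2.1, -4.2, 5.6]
opening: 0.166
grip_force: 30.0
```

On its feet. Release, rise, and move clear to check.

Call:
arm_command([
  [0,0,-0.5,0,0],
  [0,0,-0.5,0,0.3],
  [0,0,-0.5,0,0.6],
  [0,0,-0.5,0,0.8],
  [0,0,-0.5,0,0.8],
])

```text
t: 21.45
eef_pos: [553.3, 201.6, 123.2]
tcp_rot: [-3.141, 0.0, 0.76]
ft_force: [-0.9, -0.5, -0.4]
opening: 0.44
grip_force: 0.0
```

Call:
arm_command([
  [0,0,-0.5,0,0.8],
  [0,0,-5,0,0.8],
  [0,0,-25,0,0.8],
  [0,0,-70,0,0.8],
  [0,0,-120,0,0.8],
])

```text
t: 21.95
eef_pos: [552.8, 201.3, 244.2]
tcp_rot: [-3.14, 0.002, 0.76]
ft_force: [0.0, 1.4, -0.4]
opening: 0.791
grip_force: 0.0
```

Call:
arm_command([
  [-30,20,-40,0,0.8],
  [-70,45,-60,0,0.8],
  [-110,70,-60,0,0.8],
  [-150,95,-60,0,0.8],
  [-190,120,-60,0,0.8],
])

```text
t: 22.45
eef_pos: [497.6, -18.0, 304.1]
tcp_rot: [3.141, -0.001, 0.761]
ft_force: [1.1, -1.0, 0.0]
opening: 0.801
grip_force: 0.0
```

```bash
python3 - <<'E'
from loc import *
p=fitp(np.array([554,201,np.radians(-136.5)])); delta(554,201,300,-47)
im=T['frame'].astype(int)
def tr(uv,z=85):
    w=at_z(T,*uv,z)[:2]-p[:2]; c,s=np.cos(p[2]),np.sin(p[2]); return np.round([w[0]*c+w[1]*s,-w[0]*s+w[1]*c])
u0,v0=proj(T,[p[0],p[1],80]).astype(int)
# non-blue blobs in each bay
for n,q in dict(nut=(1,1),bpy=(-1,1),bmm=(-1,-1),pm=(1,-1)).items():
    poly=np.array([proj(T,tp(p,(q[0]*a,q[1]*b,75))) for a,b in[(15,15),(75,15),(75,40),(40,75),(15,75)]]).astype(np.int32)
    m=np.zeros(im.shape[:2],np.uint8); cv2.fillPoly(m,[poly],1)
    px=im[m>0]; nb=(px[:,2]<px[:,0]+25)&(px.max(1)>70); ys,xs=np.nonzero(m); print(n,'nonblue frac',nb.mean().round(2),'centre in tray',tr((xs[nb].mean(),ys[nb].mean())) if nb.any() else None)
# nuts in dish: difference against fitted dish background
D=np.array([510,-101]); g=cv2.cvtColor(T['frame'],cv2.COLOR_RGB2GRAY); m=np.zeros_like(g); c=proj(T,[*D,10]); cv2.circle(m,tuple(np.round(c).astype(int).tolist()),23,1,-1)
cs=cv2.HoughCircles(cv2.resize(g[int(c[1])-32:int(c[1])+32,int(c[0])-32:int(c[0])+32],None,fx=6,fy=6,interpolation=cv2.INTER_CUBIC),cv2.HOUGH_GRADIENT,1,50,param1=60,param2=14,minRadius=20,maxRadius=50)
print(None if cs is None else [ (at_z(T,x/6+int(c[0])-32,y/6+int(c[1])-32,20)[:2]-D).round(0).tolist() for x,y,r in cs[0][:4]])
E
```

```text
tray [553.4 201.2] -136.5 resid px 0.06 n 1556
t 22.5 pos [496.4 -23.  304. ] head -46.6 j [-0.18  0.22  1.74 -0.    1.19  0.64] open 0.8 F [ 1.7 -2.2  1.1] -> d [ 195.8 -123.     3.6] turn 0.4
nut nonblue frac 0.0 centre in tray None
bpy nonblue frac 0.18 centre in tray [-23.  54.]
bmm nonblue frac 0.33 centre in tray [-35. -34.]
pm nonblue frac 0.38 centre in tray [ 58. -33.]
[[20.0, -32.0], [26.0, -10.0]]
```

Call:
arm_command([
  [0,0,0,0,0.8],
  [0,0,0,0,0.8],
  [0,0,0,0,0.8],
])

```text
t: 22.8
eef_pos: [498.7, -15.5, 303.5]
tcp_rot: [-3.142, -0.0, 0.762]
ft_force: [-0.2, 0.6, -0.2]
opening: 0.8
grip_force: 0.0
```

```bash
python3 -c "
from cell import env
print(env.job_done())"
```

```text
the job is handed in; nothing more can be done
None
```

The job is handed in after about 23 s: both nuts were seen in the dish when tipped, and the tray stands released about 1 mm (measured) from its start with bearing, elbow and bolt still in it; no verdict was returned.

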